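Lower the tool case's lid shut

TASK

The blue lid of the grey tool case leans back open. Tip it forward past upright with a finger, catch it on a finger as it falls, and keep it resting on the finger while you lower it gently until it is fully shut, so that it never drops or bangs; then draw the hand clear. Nothing is to be gripped or lifted: leave the case and the tools in it where they are, do not press hard on the lid, and do not disturb the other things on the table.

Things in the scene. Friction and masses are not known exactly. Their poses are not given: they have to be found in the camera images.
- tool_case: open-topped grey tool case with dark steel corners, 1.4 kg, loose on the table, 112 mm (its x) by 180 mm (its y) by 62 mm high; origin at the centre of its underside. Its x axis points from the front (tab side) to the hinge side, its z axis up. Walls 5 mm
- hinge_mid (a point): middle of the lid's hinge axis, at the top of the case's back wall: 60 mm along the case's +x from its centre and 62.5 mm above the table; same axes as the case (the hinge axis is along y)
- case_lid (a joint): angle of the blue lid (rad): 0 shut, 1.57 upright, 1.85 leaning back against its stop, where it rests at the start. About 0.18 kg (varies by a quarter or so), turns freely: below about 1.55 it falls shut by itself, above that it falls back open.
- lid_mid (a point): middle of the blue lid plate, 62 mm from the hinge axis; axes as tab_edge. The plate is 6 mm thick and 182 mm wide (along y). From the middle of its front edge a tab of the same thickness, 80 mm wide, stands out and ends in a black round bead of 8 mm diameter. Shut, the underside lies at the hinge axis' height, and the tab reaches 39 mm beyond the case's front wall, free below down to the table
- tab_edge (a point): middle of the outermost edge of the tab's black bead, half-way through the lid's thickness: 155 mm from the hinge axis, and, with the lid shut, 3 mm above the hinge axis' height. It moves with the lid; its x axis points from the tab to the hinge, its z axis out of the lid's outer face (up when shut)
- graver: dark hand tool lying in the case, 27x136x24 mm; origin at its underside; to be left alone
- compasses: steel and pink drawing compasses lying in the case, 17x115x8 mm; origin at its underside; to be left alone
- tan_lid: tan felt-topped jar lid lying flat, 83 mm across, 13 mm high; origin at the centre of its underside; bystander, to be left alone
- brown_lid: brown felt-topped jar lid with a white rim, 81 mm across, 13 mm high; origin at the centre of its underside; bystander, to be left alone
- black_roll: roll of black tape lying flat, 48 mm across, 18 mm high; origin at the centre of its underside; bystander, to be left alone
- white_roll: roll of white double-sided tape lying flat, 102 mm across, 10 mm high; origin at the centre of its underside; bystander, to be left alone
- green_lid: jar lid with a green rim and pale top, 82 mm across, 12 mm high; origin at the centre of its underside; bystander, to be left alone

How it is judged:
By the outcome, as a careful person would: the job done as asked, in the order asked, and still so for the second after the job is handed in, with the robot touching nothing.
It also fails if it takes over 42 s, if anything falls off the work surface, if the arm or the gripper's body presses on something with over 40 N, if the wrist force passes 120 N, or if a joint passes its speed limit or range.

ROBOT

A 6-joint arm with a two-finger parallel gripper is mounted at the origin on the work surface; the furniture and walls round the work are solid. World frame = base frame: x ahead of the robot, y to its left, z up, the work surface at z = 0. Lengths are in m, angles in rad, forces in N, time in s.
With the tool pointing down it reaches from about 0.25 to 0.775 m from the base axis. Payload 4 kg.
Tool frame: the origin (TCP) lies on the centre line of the jaws, within the pads' length; the fingertips stand 17 mm ahead of it and the grasp point (between the pads) lies 2 mm behind it; z points along the fingers, y is the line along which they close (so a half turn about z gives the same grasp; the last joint's range is limited). The gripper opens to 94 mm and grips with 3 to 60 N. Pads are 16 mm wide; open, the fingers measure 119 mm over their backs; the gripper's body (75 mm by 177 mm) begins 78 mm behind the grasp point.
Start: joints at [-1.432, 0.087, 1.371, -0, 1.684, -0.103], TCP at [0.132, -0.534, 0.185] pointing down, gripper open.
Joint ranges: [-3.1, 3.1], [-0.76, 2.03], [0.27, 2.55], [-1.08, 4.22], [0.17, 2.65], [-2.57, 2.57]. Speed limits (rad/s): [2.79, 2.79, 3.14, 3.14, 3.14, 3.14].

INTERFACE

Orientations are given as [roll, pitch, yaw] about the fixed x, y, z axes, in that order (R = Rz(yaw) Ry(pitch) Rx(roll)).
In Python, from bench import robot gives the robot as it stands.
- The arm moves only by the tool servo_tool, never from a script. Its argument "plan" is a list of rows, each a list of 7 numbers: the shift along the tool's x, y, z normalised to -1 to 1, where 1 is 0.1 m, then the turn, a rotation vector about the tool's x, y, z normalised to -1 to 1, where 1 is pi/2 rad, then the finger opening in mm, from 0 to 94. In form: [[x, y, z, ax, ay, az, gripper], ...]. A call has 1 to 12 rows; each row is the pose to reach, as a shift and turn from the pose commanded when the call began, along the tool's axes at that moment; what a row does not reach only later rows make up. A row lasts 1/12 s, in which the tool goes at most 41.7 mm and 7.16 degrees, less where a joint would pass 70% of its speed; a pose out of reach is approached as far as the arm can. A call with a number of a shift or a turn outside -1 to 1 is refused whole. A call with a gripper value outside its range is refused whole. The fingers move at their own pace and stop on an object; the grip force is fixed at half the most. Time passes only in rows, so rows that repeat a pose let the fingers close. It gives the time, the measured TCP pose, the force, the opening and the grip force at its end, in the units of the state.
- robot.get_obs(): the state, without advancing time (a new reading comes with each control period).
- robot.snapshot(name): name is "side" or "top"; returns the picture (384x512x3 uint8, red, green, blue); there is no depth.
- robot.camera_params(name): a dict with "camera_matrix" (3x3 intrinsics, pixels), "rvec" (rotation vector, rad) and "tvec" (3), from world to camera coordinates, as OpenCV has them. Camera axes: x right, y down, z forward; pixel columns grow to the right and rows downward; lengths in m; the calibration is good to about 2 mm. A picture is of the moment at which its call begins. camera_params takes no time and is no camera call.
- robot.close_job(): hands the job in; it is judged then, once.
Trained networks look in the newest picture that a camera, given by its name, has taken for a name from the list of things; names that differ only in an ending like _2 or _b are one class to them, and where a whole thing is asked for, a point or a joint stands for the part that bears it (a point fixed in the world has none). Each returns a list of dicts, best first, with "conf" (0 to 1); they miss things now and then, are a little off and sometimes report something else, mostly with a low value. They report only what shows in the picture. A call takes as long as a camera call.
- robot.find_in(thing, camera): "extent" ([centre column, centre row, width, height] in pixels, round what is visible of it).
The state is a dict: "time": time; "joint_positions": joint angles; "qvel": joint speeds; "joint_torque": joint torques, N m; "tool_pos": TCP position; "ee_rot": TCP orientation; "wrist_force": force on the tool from outside, world axes, zero at the start; "wrist_torque": the same for the moment, N m; "width": finger opening in m; "finger_force": force on a finger pad.
Only numpy, scipy, OpenCV 4.12 (cv2) and the standard library are available. Lean on these libraries where they do the work, as an engineer would, in place of code of your own. Each camera call takes 0.05 s, during which the arm holds its last target. There are 200 camera calls.

## Working session

There is one attempt and no reset: what is moved stays moved. The work goes in short steps, Python scripts to look and compute and a tool call to move; the robot and the scene stay as the last step left them, time stands still between calls to the robot, and variables do not carry over. Pictures are saved under pics/ and viewed, at most 13 in all, crops included, and the job is handed in when it is done.

Besides the shell and the picture viewer there is one more tool, called as name(argument=value, ...), one argument or row to a line, values as JSON. servo_tool: Moves the arm, as the interface text tells. Scaled input: -1 to 1 covers 0.1 m each way for a shift and pi/2 rad each way for a turn. Its arguments: {"type":"object","properties":{"plan":{"type":"array","items":{"type":"array","items":{"type":"number"}}}},"required":["plan"]}

```bash
mkdir -p pics; ls; python3 - <<'E'
from bench import robot
import cv2,numpy as np
for n in ("top","side"):
    im=robot.snapshot(n); cv2.imwrite(f"pics/{n}0.png",im[:,:,::-1])
    p=robot.camera_params(n); R=cv2.Rodrigues(p["rvec"])[0]
    print(n,p["camera_matrix"].tolist(),(-R.T@np.array(p["tvec"]).ravel()).round(3),R.round(3).tolist())
    for t in ("tool_case","case_lid","tab_edge","graver","compasses"):
        print(t,[(np.round(d["extent"],0).tolist(),round(d["conf"],2)) for d in robot.find_in(t,n)[:2]])
o=robot.get_obs();print(o)
E
```

```text
pics
top [[447.49295598594057, 0.0, 260.48718264061444], [0.0, 447.49295598594057, 190.43686418956747], [0.0, 0.0, 1.0]] [0.297 0.01  1.293] [[-0.003, -1.0, -0.008], [-0.994, 0.004, -0.113], [0.113, 0.008, -0.994]]
tool_case [([247.0, 170.0, 67.0, 71.0], 0.65)]
case_lid [([227.0, 168.0, 30.0, 68.0], 0.56), ([254.0, 173.0, 13.0, 48.0], 0.17)]
tab_edge [([224.0, 169.0, 32.0, 76.0], 0.74)]
graver [([254.0, 175.0, 10.0, 38.0], 0.76)]
compasses []
side [[491.4412643477752, 0.0, 256.1306622394571], [0.0, 491.4412643477752, 191.30183839776097], [0.0, 0.0, 1.0]] [ 0.56  -0.998  1.104] [[0.993, 0.114, -0.018], [0.069, -0.712, -0.699], [-0.093, 0.693, -0.715]]
tool_case []
case_lid [([279.0, 153.0, 64.0, 48.0], 0.61)]
tab_edge [([279.0, 152.0, 61.0, 50.0], 0.97)]
graver [([280.0, 197.0, 40.0, 12.0], 0.69)]
compasses []
{'time': 0.6, 'joint_positions': array([-1.43213780e+00,  8.71741113e-02,  1.37069362e+00,  1.11285043e-05,
        1.68359869e+00, -1.03133045e-01]), 'qvel': array([ 0.00116247, -0.00131064, -0.00287212,  0.00157133, -0.00194291,
        0.00104941]), 'joint_torque': array([-4.04828625e-04, -3.39782917e+01, -3.02418959e+01,  7.17644859e-02,
        2.36652192e-02, -4.85079326e-06]), 'tool_pos': array([ 0.13167842, -0.53402819,  0.18532328]), 'ee_rot': array([3.14146595e+00, 1.99704958e-06, 2.41792822e-01]), 'wrist_force': array([0.01127092, 0.42134274, 0.34768748]), 'wrist_torque': array([ 0.02397912,  0.01271644, -0.03169602]), 'finger_force': 0.0, 'width': 0.09384905762634253}
```

View pictures.

```bash
python3 - <<'E'
import cv2,numpy as np
a=cv2.imread("pics/top0.png")[110:230,160:340]; b=cv2.imread("pics/side0.png")
cv2.imwrite("pics/t1.png",cv2.resize(a,None,fx=4.4,fy=4.4,interpolation=cv2.INTER_CUBIC))
cv2.imwrite("pics/s1.png",cv2.resize(b[110:240,190:370],None,fx=4.4,fy=4.4,interpolation=cv2.INTER_CUBIC))
E
```

```text
(no output)
```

View pics/top0.png

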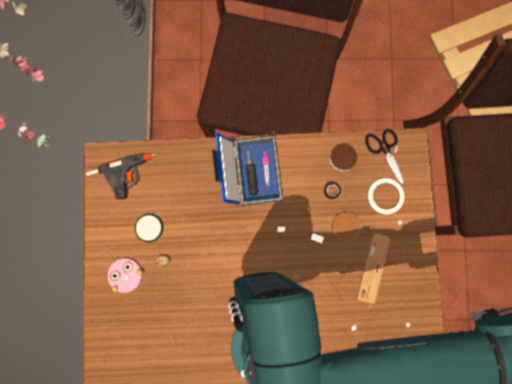

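View pics/t1.png

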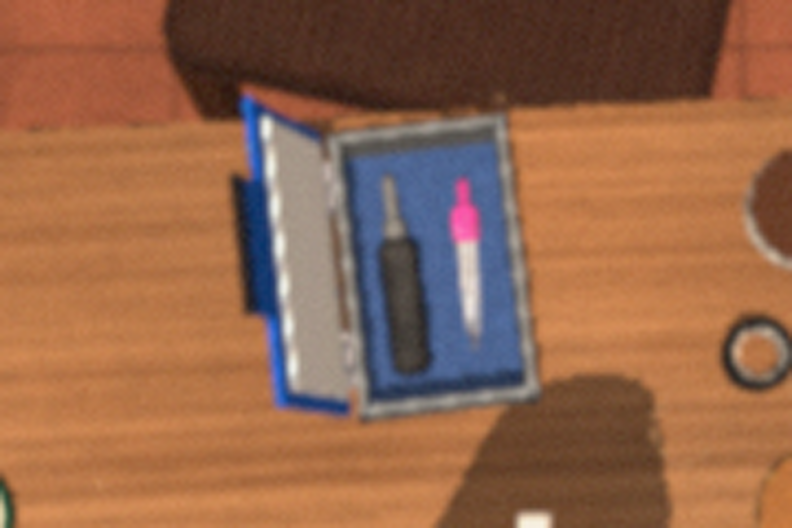

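View pics/s1.png

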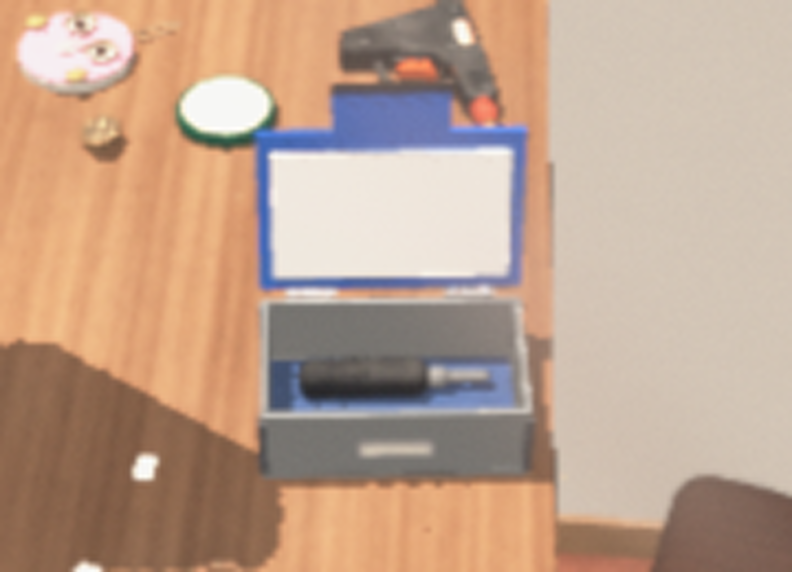

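```bash
cat > h.py <<'E'
import cv2,numpy as np
from bench import robot
def proj(P,n):
    p=robot.camera_params(n); return cv2.projectPoints(np.array(P,float).reshape(-1,1,3),np.array(p["rvec"]),np.array(p["tvec"]),np.array(p["camera_matrix"]),None)[0][:,0]
def case2w(q,P):
    c,s=np.cos(q[2]),np.sin(q[2]); P=np.array(P,float)
    return np.c_[q[0]+c*P[:,0]-s*P[:,1],q[1]+s*P[:,0]+c*P[:,1],P[:,2]]
def lid(q,th,r,y,o=0.003): # o = offset along outer normal
    return case2w(q,[[.06-r*np.cos(th)+o*np.sin(th),y,.0625+r*np.sin(th)+o*np.cos(th)]])[0]
E
python3 - <<'E'
from h import *
from scipy.optimize import least_squares
t=np.array([[507,117],[537,397],[335,140],[362,415]])/4.4+[160,110]-.4
s=np.array([[530,415],[263,415],[522,300],[262,302]])/4.4+[190,110]-.4
P=[[-.056,-.09,.062],[-.056,.09,.062],[.056,-.09,.062],[.056,.09,.062]]
P=np.array(P); 
# case x->world +y => yaw~pi/2 ; case y -> world -x: case -y end is far(x large)= top of the top image
tl=np.array([[248,97],[278,408]])/4.4+[160,110]-.4 # lid upper corners
tb=np.array([[232,176],[248,312]])/4.4+[160,110]-.4 # bead ends
sl=np.array([[526,128],[257,131]])/4.4+[190,110]-.4
sb=np.array([[452,86],[332,86]])/4.4+[190,110]-.4
def res(q,parts=False):
    a=proj(case2w(q,P),"top")-t; b=proj(case2w(q,P),"side")-s
    L=[lid(q,q[3],.155,-.04),lid(q,q[3],.155,.04)]
    c=proj(L,"top")-tb; d=proj(L,"side")-sb
    r=np.r_[a,b,c,d]
    return r if parts else r.ravel()
f=least_squares(res,[.7,.05,1.57,1.85],loss="soft_l1")
print(f.x); print(res(f.x,1).round(1).tolist())
q=f.x
print("hinge",case2w(q,[[.06,0,.0625]]),"tab",lid(q,q[3],.155,0),"tab shut",lid(q,0,.155,0))
print("corners",case2w(q,P))
for n in("tan_lid","brown_lid","black_roll","white_roll","green_lid"):
  pass
E
```

```text
[0.49280074 0.02387949 1.67686459 1.86469918]
[[0.4, 0.4], [0.9, 0.3], [-0.2, -0.5], [0.3, 0.6], [1.0, -0.1], [-0.6, 0.3], [0.3, -0.9], [0.3, -1.0], [0.6, 0.0], [0.1, 1.1], [0.7, -1.2], [0.5, -1.0]]
hinge [[0.48644857 0.08354229 0.0625    ]] tab [0.48139083 0.1310471  0.20998462] tab shut [ 0.50285834 -0.07058662  0.0655    ]
corners [[ 0.58822363 -0.02227754  0.062     ]
 [ 0.40923522 -0.04133405  0.062     ]
 [ 0.57636625  0.08909302  0.062     ]
 [ 0.39737784  0.07003651  0.062     ]]
```

```bash
cat >> h.py <<'E'
from scipy.spatial.transform import Rotation as Ro
Q=np.array([0.4928,0.0239,1.6769]); U=np.array([np.cos(Q[2]),np.sin(Q[2]),0]); Z=np.array([0,0,1.])
def tcp(th,phi,off,ins):  # deg; off: bead centre's offset from slot centre along -n (mm); ins mm
    th,phi=np.radians([th,phi]); n=np.cos(phi)*U+np.sin(phi)*Z; d=np.sin(phi)*U-np.cos(phi)*Z
    B=lid(Q,th,.151,0)
    return B+off/1000*n-(17-ins)/1000*d, ori(np.degrees(phi))
def ori(phi):
    phi=np.radians(phi); n=np.cos(phi)*U+np.sin(phi)*Z; d=np.sin(phi)*U-np.cos(phi)*Z
    return Ro.from_matrix(np.c_[np.cross(-n,d),-n,d])
def rows(poses,base=None):
    if base is None:
        o=robot.get_obs(); base=(np.array(o["tool_pos"]),Ro.from_euler("xyz",o["ee_rot"]))
    p0,R0=base
    for p,R in poses:
        a=R0.inv().apply(p-p0)/.1; r=(R0.inv()*R).as_rotvec()/(np.pi/2)
        print(np.r_[a,r].round(3).tolist())
E
python3 - <<'E'
from h import *
print(tcp(0,60,9,14)[0], tcp(106.5,0,0,14)[0])
o=robot.get_obs(); R0=Ro.from_euler("xyz",o["ee_rot"])
rows([(np.array([.20,-.45,.28]),ori(0)),(np.array([.5,-.15,.28]),ori(0)),(np.array([.5,-.15,.2]),ori(60))])
E
```

```text
[ 0.5022359  -0.06469701  0.07479423] [0.48159922 0.129068   0.20942973]
[0.865, -0.652, -0.947, 0.0, -0.0, 0.086]
[4.496, -2.847, -0.947, 0.0, -0.0, 0.086]
[4.496, -2.847, -0.147, 0.666, 0.045, 0.078]
```

servo_tool(
  plan=[
    [0.3,-0.2,-0.3,0,0,0.03,60],
    [0.6,-0.4,-0.6,0,0,0.06,60],
    [0.9,-0.6,-0.95,0,0,0.086,60],
    [0.9,-0.6,-0.95,0,0,0.086,60],
  ],
)

```text
time: 0.93
tool_pos: [0.2069, -0.453, 0.285]
ee_rot: [3.136, -0.003, 0.108]
wrist_force: [0.7, -0.8, 0.8]
width: 0.0707
finger_force: 0.0
```

servo_tool(
  plan=[
    [0.3,-0.2,0,0,0,0,60],
    [0.7,-0.5,0,0,0,0,60],
    [1,-0.7,0,0,0,0,60],
    [1,-0.7,0,0,0,0,60],
  ],
)

```text
time: 1.27
tool_pos: [0.3009, -0.3698, 0.2812]
ee_rot: [-3.141, -0.004, 0.115]
wrist_force: [-0.9, -0.1, 0.7]
width: 0.0599
finger_force: 0.0
```

servo_tool(
  plan=[
    [0.3,-0.2,0,0,0,0,60],
    [0.7,-0.5,0,0,0,0,60],
    [1,-0.7,0,0,0,0,60],
    [1,-0.7,0,0,0,0,60],
  ],
)

```text
time: 1.6
tool_pos: [0.3924, -0.2897, 0.2802]
ee_rot: [-3.14, -0.002, 0.115]
wrist_force: [-1.0, -0.3, -1.3]
width: 0.0597
finger_force: 0.0
```

servo_tool(
  plan=[
    [0.3,-0.2,0,0,0,0,60],
    [0.7,-0.5,0,0,0,0,60],
    [1,-0.7,0,0,0,0,60],
    [1,-0.7,0,0,0,0,60],
  ],
)

```text
time: 1.93
tool_pos: [0.4839, -0.2099, 0.2794]
ee_rot: [-3.139, -0.001, 0.114]
wrist_force: [-1.1, -0.0, -0.4]
width: 0.0601
finger_force: 0.0
```

Now test the tilt in free air (60° about tool x, back a bit).

servo_tool(
  plan=[
    [0.05,0,0,0.07,0,0,60],
    [0.1,0,0,0.14,0,0,60],
    [0.15,0,0,0.21,0,0,60],
    [0.15,0,0,0.28,0,0,60],
    [0.15,0,0,0.35,0,0,60],
    [0.15,0,0,0.42,0,0,60],
    [0.15,0,0,0.49,0,0,60],
    [0.15,0,0,0.56,0,0,60],
    [0.15,0,0,0.63,0,0,60],
    [0.15,0,0,0.667,0,0,60],
    [0.15,0,0,0.667,0,0,60],
    [0.15,0,0,0.667,0,0,60],
  ],
)

```text
time: 2.93
tool_pos: [0.495, -0.2134, 0.2787]
ee_rot: [-2.093, 0.002, 0.104]
wrist_force: [-0.3, -1.0, 0.3]
width: 0.0602
finger_force: 0.0
```

```bash
python3 - <<'E'
from h import *
o=robot.get_obs(); print(o["time"],o["joint_positions"].round(2),o["ee_rot"].round(3),o["tool_pos"])
R=Ro.from_euler("xyz",o["ee_rot"]);print(np.degrees((ori(60).inv()*R).as_rotvec()).round(1))
E
```

```text
2.9333 [-0.86  0.57  0.93  0.83  2.42  1.02] [-2.093e+00  2.000e-03  1.040e-01] [ 0.49498002 -0.21338776  0.2787258 ]
[0.1 0.  0.1]
```

```bash
python3 - <<'E'
from h import *
rows([(np.array([.507,-.115,.18]),ori(60)),(np.array([.507,-.115,.095]),ori(60))])
E
```

```text
[0.224, 0.374, 1.329, -0.001, -0.0, -0.001]
[0.225, 1.111, 1.753, -0.001, -0.0, -0.001]
```

servo_tool(
  plan=[
    [0.1,0.2,0.3,0,0,0,60],
    [0.2,0.4,0.6,0,0,0,60],
    [0.2,0.6,0.9,0,0,0,60],
    [0.2,0.6,0.9,0,0,0,60],
  ],
)

```text
time: 3.27
tool_pos: [0.5079, -0.1577, 0.1788]
ee_rot: [-2.087, 0.009, 0.109]
wrist_force: [-1.0, 0.5, -1.0]
width: 0.0597
finger_force: 0.0
```

servo_tool(
  plan=[
    [0,0.15,0.3,0,0,0,60],
    [0,0.3,0.6,0,0,0,60],
    [0,0.5,0.85,0,0,0,60],
    [0,0.5,0.85,0,0,0,60],
    [0,0.5,0.85,0,0,0,60],
  ],
)

```text
time: 3.68
tool_pos: [0.5055, -0.1141, 0.0996]
ee_rot: [-2.095, -0.001, 0.108]
wrist_force: [0.2, -1.1, 0.6]
width: 0.0599
finger_force: 0.0
```

```bash
python3 - <<'E'
from h import *
o=robot.get_obs(); print(o["time"],o["joint_positions"].round(2),o["ee_rot"].round(3),o["tool_pos"])
R=Ro.from_euler("xyz",o["ee_rot"]);print(np.degrees((ori(60).inv()*R).as_rotvec()).round(1))
im=robot.snapshot("side"); cv2.imwrite("pics/s2.png",im[:,:,::-1])
rows([(np.array([.5,-.18,.17]),ori(60)),(np.array([.5,-.10,.28]),ori(0)),(np.array([.48,.129,.28]),ori(0)),(np.array([.48,.129,.21]),ori(0))])
E
```

```text
3.6833 [-0.76  0.57  1.3   0.69  2.07  0.78] [-2.095e+00 -1.000e-03  1.080e-01] [ 0.50549578 -0.11414178  0.09959493]
[-0.  -0.  -0.1]
[-0.129, -0.28, -0.901, 0.002, -0.001, 0.002]
[-0.039, -1.631, -0.766, -0.665, -0.002, 0.002]
[0.007, -2.785, 1.221, -0.665, -0.002, 0.002]
[0.004, -2.18, 1.573, -0.665, -0.002, 0.002]
```

View pics/s2.png

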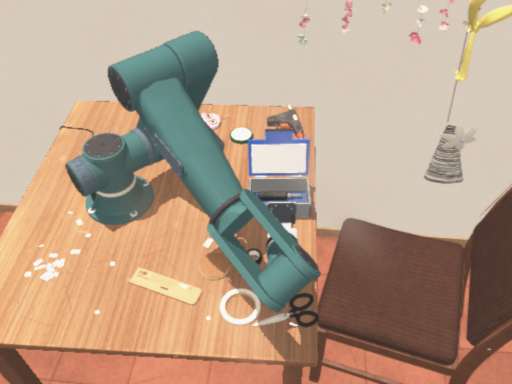

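servo_tool(
  plan=[
    [0,-0.2,-0.3,0,0,0,60],
    [0,-0.5,-0.6,0,0,0,60],
    [0,-0.9,-0.8,-0.07,0,0,60],
    [0,-1,-0.8,-0.14,0,0,60],
    [0,-1,-0.8,-0.21,0,0,60],
    [0,-1,-0.8,-0.28,0,0,60],
    [0,-1,-0.8,-0.35,0,0,60],
    [0,-1,-0.8,-0.42,0,0,60],
    [0,-1,-0.8,-0.5,0,0,60],
    [0,-1,-0.8,-0.58,0,0,60],
    [0,-1,-0.8,-0.665,0,0,60],
    [0,-1,-0.8,-0.665,0,0,60],
  ],
)

```text
time: 4.73
tool_pos: [0.5087, -0.13, 0.2319]
ee_rot: [3.138, -0.012, 0.111]
wrist_force: [0.4, 0.7, 1.2]
width: 0.06
finger_force: 0.0
```

```bash
python3 - <<'E'
from h import *
o=robot.get_obs(); print(o["time"],o["ee_rot"].round(3),o["tool_pos"])
rows([(np.array([.481,.129,.28]),ori(0)),(np.array([.481,.129,.21]),ori(0))])
E
```

```text
4.7333 [ 3.138 -0.012  0.111] [ 0.50874305 -0.12995434  0.23193321]
[0.017, -2.603, -0.49, 0.002, -0.008, 0.003]
[0.009, -2.605, 0.21, 0.002, -0.008, 0.003]
```

servo_tool(
  plan=[
    [0,-0.1,-0.3,0,0,0,60],
    [0,-0.4,-0.5,0,0,0,60],
    [0,-0.7,-0.5,0,0,0,60],
    [0,-0.9,-0.5,0,0,0,60],
  ],
)

```text
time: 5.07
tool_pos: [0.4987, -0.0426, 0.2803]
ee_rot: [-3.138, -0.009, 0.105]
wrist_force: [0.3, 0.2, -0.6]
width: 0.0601
finger_force: 0.0
```

servo_tool(
  plan=[
    [0,-0.3,0,0,0,0,60],
    [0,-0.6,0,0,0,0,60],
    [0,-0.9,0,0,0,0,60],
    [0,-0.9,0,0,0,0,60],
  ],
)

```text
time: 5.4
tool_pos: [0.4881, 0.0495, 0.2784]
ee_rot: [-3.135, -0.005, 0.111]
wrist_force: [0.1, -0.8, 0.5]
width: 0.0599
finger_force: 0.0
```

```bash
python3 - <<'E'
from h import *
o=robot.get_obs(); print(o["time"],o["ee_rot"].round(3),o["tool_pos"])
rows([(np.array([.481,.129,.28]),ori(0)),(np.array([.481,.129,.21]),ori(0))])
E
```

```text
5.4 [-3.135 -0.005  0.111] [0.48813765 0.04951478 0.27838091]
[0.017, -0.798, -0.011, -0.004, -0.003, 0.003]
[0.013, -0.793, 0.689, -0.004, -0.003, 0.003]
```

servo_tool(
  plan=[
    [0,-0.3,0,0,0,0,60],
    [0,-0.6,0,0,0,0,60],
    [0,-0.8,0,0,0,0,60],
    [0,-0.8,0,0,0,0,60],
  ],
)

```text
time: 5.73
tool_pos: [0.4799, 0.1274, 0.2776]
ee_rot: [-3.136, -0.003, 0.109]
wrist_force: [-0.7, -0.5, -0.3]
width: 0.0597
finger_force: 0.0
```

```bash
python3 - <<'E'
from h import *
o=robot.get_obs(); print(o["time"],o["ee_rot"].round(3),o["tool_pos"])
rows([(np.array([.481,.129,.28]),ori(0)),(np.array([.481,.129,.21]),ori(0))])
a=robot.snapshot("side")[:,:,::-1][70:230,190:370]; b=robot.snapshot("top")[:,:,::-1][80:240,160:340]
cv2.imwrite("pics/m3.png",cv2.resize(np.hstack([a,b]),(792,352),interpolation=cv2.INTER_CUBIC))
E
```

```text
5.7333 [-3.136e+00 -3.000e-03  1.090e-01] [0.47990003 0.12744833 0.27761223]
[0.013, -0.014, -0.024, -0.004, -0.002, 0.002]
[0.01, -0.01, 0.676, -0.004, -0.002, 0.002]
```

View pics/m3.png

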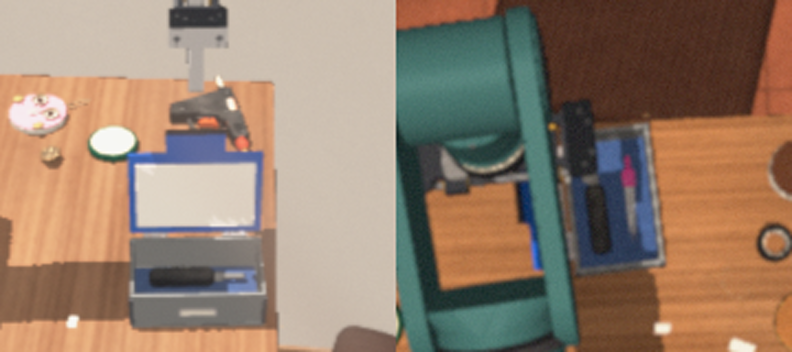

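servo_tool(
  plan=[
    [0,0,0.2,0,0,0,60],
    [0,0,0.4,0,0,0,60],
    [0,0,0.6,0,0,0,60],
    [0,0,0.7,0,0,0,60],
    [0,0,0.7,0,0,0,60],
    [0,0,0.7,0,0,0,50],
    [0,0,0.7,0,0,0,40],
    [0,0,0.7,0,0,0,36],
    [0,0,0.7,0,0,0,36],
  ],
)

```text
time: 6.58
tool_pos: [0.4803, 0.1257, 0.2065]
ee_rot: [-3.138, -0.003, 0.107]
wrist_force: [0.5, -0.0, -0.5]
width: 0.0381
finger_force: 0.0
```

```bash
python3 - <<'E'
from h import *
o=robot.get_obs(); print(o["time"],o["ee_rot"].round(3),o["tool_pos"],o["width"],o["wrist_force"])
a=robot.snapshot("side")[:,:,::-1][80:230,200:360]
cv2.imwrite("pics/m4.png",cv2.resize(a,None,fx=4,fy=4,interpolation=cv2.INTER_CUBIC))
for t in (106.5,100,95,90,88,86,84,82): print(t,lid(Q,np.radians(t),.151,0).round(4))
E
```

```text
6.5833 [-3.138e+00 -3.000e-03  1.070e-01] [0.48025622 0.12568266 0.20645914] 0.03808016821590883 [ 0.49506975 -0.03967503 -0.53893584]
106.5 [0.4816 0.1291 0.2064]
100 [0.4834 0.1126 0.2107]
95 [0.4847 0.0996 0.2127]
90 [0.4861 0.0865 0.2135]
88 [0.4867 0.0813 0.2135]
86 [0.4872 0.0761 0.2133]
84 [0.4878 0.0708 0.213 ]
82 [0.4884 0.0656 0.2124]
```

View pics/m4.png

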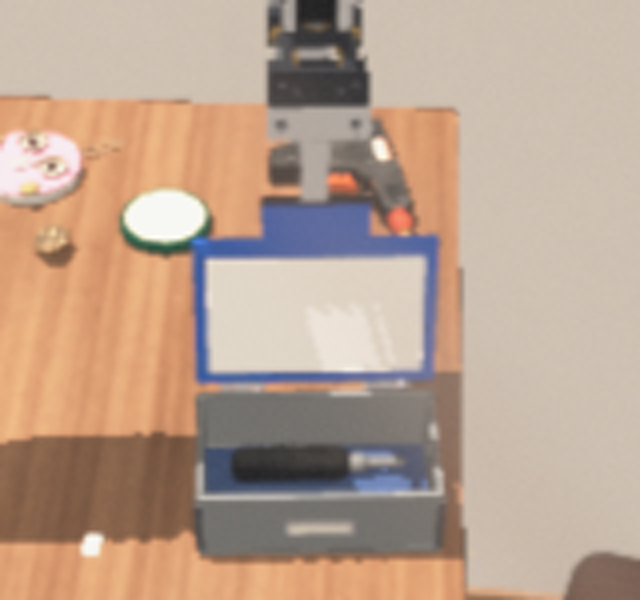

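```bash
python3 - <<'E'
from h import *
o=robot.get_obs();p=o["tool_pos"]
def px(P,): return ((proj([P],"side")[0]-[200,80])*4).round()
for nm,s in (("front in",-.019),("front back",-.0315),("rear in",.019),("rear back",.0315)):
    print(nm,px(p+s*U-.017*Z))
for t in (100,106.5,110): print("bead edge",px(lid(Q,np.radians(t),.155,0)))
E
```

```text
front in [315. 236.]
front back [315. 247.]
rear in [314. 203.]
rear back [313. 192.]
bead edge [318. 203.]
bead edge [317. 193.]
bead edge [317. 188.]
```

```bash
python3 - <<'E'
from h import *
p=np.array([.4799,.1274,.2776])
for s in (-.0425,-.03,.03,.0425): print(s,((proj([p+s*U-.017*Z],"side")[0]-[190,70])*2.2).round())
p=robot.get_obs()["tool_pos"]
im=robot.snapshot("side")
L=[lid(Q,np.radians(106.5),.155,y) for y in(-.04,.04)]+[lid(Q,np.radians(106.5),.124,y,0) for y in (-.091,.091)]
im=im[:,:,::-1].copy()
c=cv2.resize(im[100:180,230:330],None,fx=7,fy=7,interpolation=cv2.INTER_LANCZOS4)
f=lambda P:tuple(((proj([P],"side")[0]-[230,100]+.5)*7).astype(int).tolist())
for P in L: cv2.circle(c,f(P),4,(0,255,255),1)
for s in (-.0315,-.019): cv2.circle(c,f(p+s*U-.017*Z),4,(0,255,0),1)
for s in (.0315,.019): cv2.circle(c,f(p+s*U-.017*Z),4,(0,0,255),1)
cv2.imwrite("pics/m5.png",c)
E
```

```text
-0.0425 [196. 119.]
-0.03 [196. 113.]
0.03 [195.  84.]
0.0425 [195.  79.]
```

View pics/m5.png

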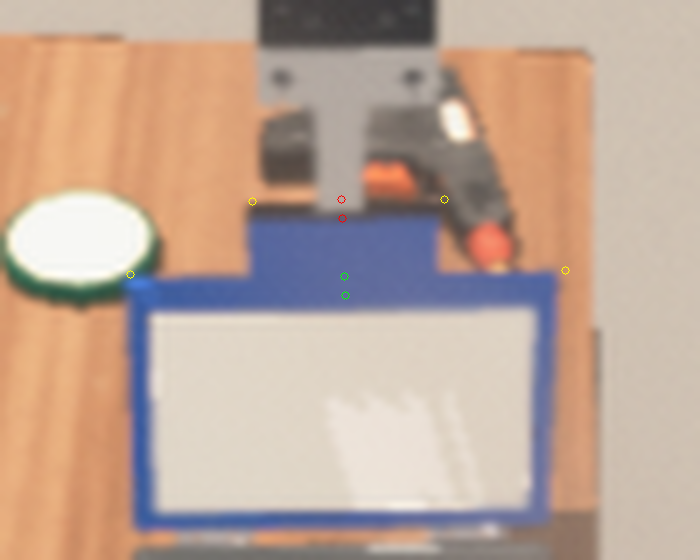

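```bash
python3 - <<'E'
from h import *
im=robot.snapshot("side"); np.save("a36.npy",im)
for r in range(108,150,1): print(r,im[r,276:281].astype(int).mean(0).round().tolist(),im[r,268:272].astype(int).mean(0).round().tolist())
for n in("top","side"):
  for t in ("case_lid","tab_edge"): print(n,t,[(np.round(d["extent"],1).tolist(),round(d["conf"],2)) for d in robot.find_in(t,n)[:2]])
E
```

```text
108 [176.0, 166.0, 159.0] [176.0, 166.0, 159.0]
109 [179.0, 169.0, 162.0] [172.0, 162.0, 155.0]
110 [179.0, 169.0, 161.0] [148.0, 139.0, 134.0]
111 [179.0, 169.0, 162.0] [140.0, 132.0, 125.0]
112 [179.0, 169.0, 162.0] [162.0, 152.0, 146.0]
113 [179.0, 169.0, 162.0] [180.0, 168.0, 160.0]
114 [178.0, 168.0, 161.0] [183.0, 166.0, 154.0]
115 [179.0, 169.0, 161.0] [182.0, 154.0, 135.0]
116 [179.0, 169.0, 161.0] [162.0, 130.0, 110.0]
117 [179.0, 168.0, 161.0] [123.0, 109.0, 99.0]
118 [179.0, 169.0, 161.0] [119.0, 108.0, 99.0]
119 [179.0, 169.0, 162.0] [124.0, 113.0, 104.0]
120 [180.0, 169.0, 162.0] [121.0, 110.0, 102.0]
121 [179.0, 169.0, 161.0] [103.0, 93.0, 86.0]
122 [180.0, 169.0, 161.0] [89.0, 78.0, 71.0]
123 [180.0, 169.0, 161.0] [86.0, 75.0, 68.0]
124 [180.0, 168.0, 160.0] [90.0, 76.0, 68.0]
125 [180.0, 169.0, 160.0] [104.0, 84.0, 73.0]
126 [181.0, 169.0, 161.0] [159.0, 118.0, 94.0]
127 [181.0, 169.0, 161.0] [217.0, 158.0, 119.0]
128 [180.0, 168.0, 160.0] [202.0, 147.0, 112.0]
129 [168.0, 157.0, 150.0] [109.0, 88.0, 76.0]
130 [126.0, 118.0, 118.0] [87.0, 80.0, 84.0]
131 [95.0, 96.0, 
[... 405 characters left out ...]
 107.0, 156.0] [86.0, 103.0, 157.0]
141 [95.0, 108.0, 157.0] [87.0, 103.0, 158.0]
142 [96.0, 108.0, 158.0] [85.0, 102.0, 157.0]
143 [104.0, 114.0, 158.0] [95.0, 109.0, 158.0]
144 [154.0, 151.0, 168.0] [151.0, 149.0, 166.0]
145 [218.0, 205.0, 192.0] [221.0, 210.0, 197.0]
146 [223.0, 211.0, 196.0] [224.0, 214.0, 198.0]
147 [223.0, 211.0, 196.0] [224.0, 213.0, 198.0]
148 [223.0, 212.0, 196.0] [224.0, 213.0, 198.0]
149 [223.0, 212.0, 196.0] [224.0, 213.0, 198.0]
top case_lid [([227.9, 182.3, 28.9, 37.0], 0.54)]
top tab_edge [([226.8, 182.7, 28.3, 42.6], 0.55)]
side case_lid [([279.6, 151.1, 59.9, 46.7], 0.75), ([279.7, 173.2, 59.8, 88.7], 0.52)]
side tab_edge [([279.1, 151.8, 60.1, 47.3], 0.61)]
```

servo_tool(
  plan=[
    [0,0,0,0,0,0,66],
    [0,0,0,0,0,0,66],
    [0,0,0,0,0,0,66],
    [0,0,0,0,0,0,66],
    [0,0,0,0,0,0,66],
  ],
)

```text
time: 7.35
tool_pos: [0.4795, 0.1257, 0.2049]
ee_rot: [-3.139, 0.0, 0.107]
wrist_force: [0.2, 0.8, -0.4]
width: 0.0647
finger_force: 0.0
```

```bash
python3 - <<'E'
from h import *
b=robot.snapshot("side"); a=np.load("a36.npy")
for r in range(108,150,1): print(r,b[r,276:281].astype(int).mean(0).round().tolist(),b[r,268:272].astype(int).mean(0).round().tolist())
c=np.hstack([a[60:165,225:335],b[60:165,225:335]])[:,:,::-1]
cv2.imwrite("pics/m6.png",cv2.resize(c,None,fx=3.6,fy=3.6,interpolation=cv2.INTER_CUBIC))
E
```

```text
108 [174.0, 165.0, 158.0] [174.0, 164.0, 158.0]
109 [179.0, 169.0, 162.0] [176.0, 166.0, 159.0]
110 [179.0, 169.0, 161.0] [160.0, 150.0, 144.0]
111 [179.0, 169.0, 162.0] [138.0, 130.0, 125.0]
112 [179.0, 169.0, 161.0] [153.0, 144.0, 138.0]
113 [179.0, 169.0, 161.0] [174.0, 162.0, 153.0]
114 [178.0, 168.0, 160.0] [184.0, 167.0, 156.0]
115 [177.0, 167.0, 159.0] [182.0, 160.0, 146.0]
116 [179.0, 169.0, 161.0] [162.0, 132.0, 112.0]
117 [180.0, 169.0, 162.0] [124.0, 110.0, 100.0]
118 [179.0, 169.0, 161.0] [118.0, 107.0, 100.0]
119 [179.0, 169.0, 161.0] [124.0, 112.0, 104.0]
120 [180.0, 170.0, 161.0] [122.0, 111.0, 103.0]
121 [179.0, 169.0, 161.0] [103.0, 93.0, 87.0]
122 [179.0, 168.0, 160.0] [88.0, 78.0, 72.0]
123 [179.0, 168.0, 161.0] [86.0, 75.0, 68.0]
124 [180.0, 169.0, 160.0] [89.0, 76.0, 68.0]
125 [181.0, 169.0, 160.0] [104.0, 85.0, 74.0]
126 [181.0, 169.0, 160.0] [159.0, 118.0, 94.0]
127 [181.0, 169.0, 160.0] [216.0, 157.0, 119.0]
128 [181.0, 169.0, 161.0] [203.0, 147.0, 112.0]
129 [180.0, 169.0, 161.0] [109.0, 88.0, 76.0]
130 [180.0, 169.0, 161.0] [87.0, 79.0, 85.0]
131 [180.0, 168
[... 174 characters left out ...]
5 [94.0, 106.0, 157.0] [88.0, 103.0, 157.0]
136 [94.0, 106.0, 157.0] [88.0, 104.0, 158.0]
137 [95.0, 107.0, 157.0] [88.0, 104.0, 158.0]
138 [95.0, 107.0, 157.0] [87.0, 104.0, 158.0]
139 [94.0, 106.0, 156.0] [86.0, 102.0, 155.0]
140 [95.0, 107.0, 156.0] [85.0, 102.0, 156.0]
141 [96.0, 107.0, 158.0] [86.0, 102.0, 157.0]
142 [95.0, 107.0, 157.0] [86.0, 102.0, 158.0]
143 [104.0, 114.0, 158.0] [95.0, 108.0, 157.0]
144 [153.0, 150.0, 167.0] [151.0, 149.0, 166.0]
145 [218.0, 205.0, 193.0] [221.0, 210.0, 197.0]
146 [223.0, 211.0, 196.0] [224.0, 213.0, 198.0]
147 [223.0, 212.0, 197.0] [224.0, 213.0, 198.0]
148 [224.0, 212.0, 197.0] [224.0, 212.0, 197.0]
149 [223.0, 212.0, 197.0] [224.0, 213.0, 198.0]
```

View pics/m6.png

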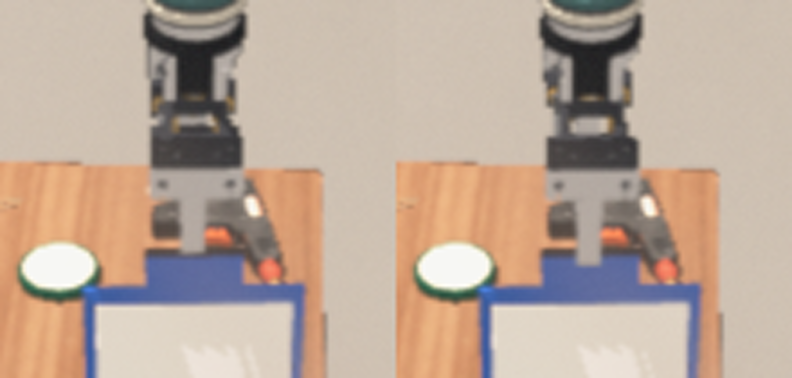

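```bash
python3 - <<'E'
from h import *
def draw(img,cam,p,R,w,x0,y0,sx,sy,k):
    c=cv2.resize(img[y0:y0+sy,x0:x0+sx],None,fx=k,fy=k,interpolation=cv2.INTER_CUBIC)
    for sg,col in ((1,(0,255,0)),(-1,(0,0,255))):  # tool +y green (front/lower)
        for o in (0,.0125):
            P=[p+R.apply([0,sg*(w/2+o),z]) for z in (.017,-.08)]
            q=((proj(P,cam)-[x0,y0]+.5)*k).astype(int); cv2.line(c,q[0].tolist(),q[1].tolist(),col,1)
    return c
s0=cv2.imread("pics/side0.png");t0=cv2.imread("pics/top0.png");s2=cv2.imread("pics/s2.png")
pA=np.array([.13168,-.53403,.18532]);RA=Ro.from_euler("xyz",[3.14147,0,.2418])
pB=np.array([.5055,-.11414,.0996]);RB=Ro.from_euler("xyz",[-2.095,-.001,.108])
print(proj([pA,pB],"side"),proj([pA,pB],"top"))
o=robot.get_obs();im=robot.snapshot("side")[:,:,::-1].copy()
c1=draw(s2,"side",pB,RB,.06,235,150,100,100,3.9)
c2=draw(im,"side",o["tool_pos"],Ro.from_euler("xyz",o["ee_rot"]),o["width"],230,60,100,100,3.9)
a=proj([pA],"side")[0].astype(int);b=proj([pA],"top")[0].astype(int)
x=max(0,min(412,a[0]-50));y=max(0,min(284,a[1]-50))
c3=draw(s0,"side",pA,RA,.0938,x,y,100,50,3.9)
x=max(0,min(412,b[0]-50));y=max(0,min(284,b[1]-50))
c4=draw(t0,"top",pA,RA,.0938,x,y,100,50,3.9)
cv2.imwrite("pics/m7.png",np.vstack([np.hstack([c1,c2]),np.hstack([c3,c4])]))
E
```

```text
[[ 84.59208183 327.72626805]
 [280.16870065 216.84334966]] [[490.2099971  309.52277463]
 [309.77486087 163.22387533]]
```

View pics/m7.png

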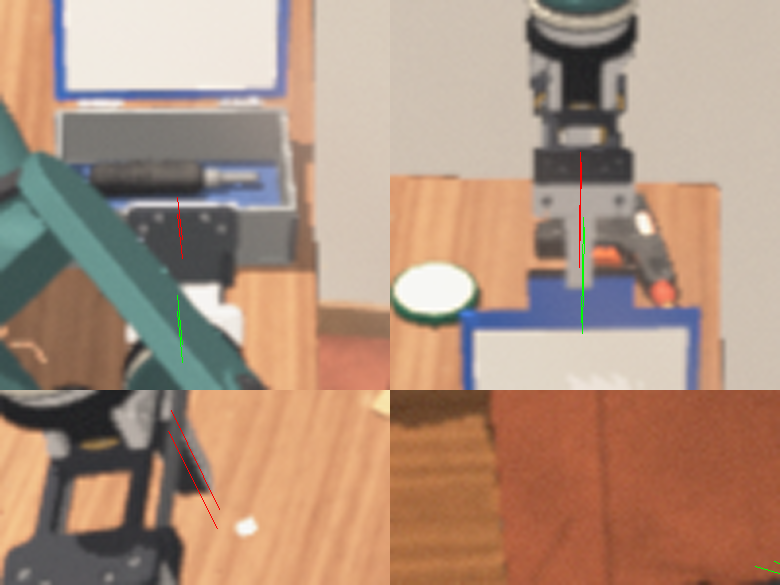

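```bash
python3 - <<'E'
from h import *
def t(p,R,w,L,o): return proj([p+R.apply([0,w/2+o,L])],"side")[0].round(1)
o=robot.get_obs();
for L in (.017,-.02,-.03,-.04):
  print(L,t(o["tool_pos"],Ro.from_euler("xyz",o["ee_rot"]),o["width"],L,.0125),"obs 279,133.3",
   t(np.array([.4799,.1274,.2776]),ori(0),.0597,L,.0125),"obs 279.5,110",
   proj([np.array([.13168,-.53403,.18532])+Ro.from_euler("xyz",[3.14147,0,.2418]).apply([0,-(.047+x),L]) for x in (0,.0125)],"side").round(1).tolist())
a=proj([[.13168,-.53403,.18532]],"side")[0].astype(int);print("crop",max(0,min(412,a[0]-50)),max(0,min(284,a[1]-50)),"obs tip c3 px",max(0,a[0]-50)+205/3.9,277+100/3.9)
E
```

```text
0.017 [278.8 145.2] obs 279,133.3 [279.3 124. ] obs 279.5,110 [[89.2, 312.1], [89.8, 307.1]]
-0.02 [278.9 135.2] obs 279,133.3 [279.5 113.1] obs 279.5,110 [[84.6, 302.9], [85.3, 297.8]]
-0.03 [279.  132.4] obs 279,133.3 [279.6 110.1] obs 279.5,110 [[83.3, 300.4], [84.0, 295.3]]
-0.04 [279.1 129.6] obs 279,133.3 [279.6 107. ] obs 279.5,110 [[82.1, 297.8], [82.8, 292.6]]
crop 34 277 obs tip c3 px 86.56410256410257 302.64102564102564
```

servo_tool(
  plan=[
    [0,0.06,0,0,0,0,66],
    [0,0.12,0,0,0,0,66],
    [0,0.18,0,0,0,0,66],
    [0,0.23,0,0,0,0,66],
    [0,0.28,0,0,0,0,66],
    [0,0.32,0,0,0,0,66],
    [0,0.36,0,0,0,0,66],
    [0,0.39,0,0,0,0,66],
    [0,0.42,0,0,0,0,66],
    [0,0.42,0,0,0,0,66],
  ],
)

```text
time: 8.28
tool_pos: [0.484, 0.0834, 0.2048]
ee_rot: [-3.139, 0.0, 0.106]
wrist_force: [0.3, -0.0, -0.5]
width: 0.066
finger_force: 0.0
```

```bash
cat >> h.py <<'E'
def side_rows(im,cols=(268,272)):  # row of white-panel top edge, lid bottom
    g=im[:,cols[0]:cols[1]].astype(int).mean(1); return g
E
python3 - <<'E'
from h import *
o=robot.get_obs(); print(o["time"],o["tool_pos"],o["width"],o["wrist_force"])
im=robot.snapshot("side"); a=np.load("a36.npy"); np.save("b.npy",im)
# white panel top edge row at several cols
for nm,i in(("before",a),("now",im)):
    for c in (258,268,292,300):
        g=i[125:175,c].astype(int); w=(g.min(1)>185).nonzero()[0]
        print(nm,c,w.min()+125 if len(w) else None,w.max()+125 if len(w) else None)
E
```

```text
8.2833 [0.4840482  0.08342962 0.20479792] 0.06602068547431092 [ 0.34664573 -0.01414695 -0.45746832]
before 258 145 172
before 268 145 172
before 292 145 172
before 300 145 171
now 258 145 172
now 268 145 172
now 292 145 172
now 300 144 171
```

servo_tool(
  plan=[
    [0,-0.15,0,0,0,0,66],
    [0,-0.3,0,0,0,0,66],
    [0,-0.43,0,0,0,0,66],
    [0,-0.43,0,0,0,0,66],
    [0,-0.43,0.1,0,0,0,66],
    [0,-0.43,0.2,0,0,0,66],
    [0,-0.43,0.3,0,0,0,66],
    [0,-0.43,0.4,0,0,0,66],
    [0,-0.43,0.4,0,0,0,50],
    [0,-0.43,0.4,0,0,0,36],
    [0,-0.43,0.4,0,0,0,36],
    [0,-0.43,0.4,0,0,0,36],
  ],
)

```text
time: 9.33
tool_pos: [0.4798, 0.1267, 0.1656]
ee_rot: [-3.138, -0.001, 0.106]
wrist_force: [0.0, -0.3, -0.6]
width: 0.0428
finger_force: 0.0
```

```bash
sed -i 's/-(17-ins)\/1000\*d/+(25+ins)\/1000*d/' h.py; cat >> h.py <<'E'
def edges(im):
    out=[]
    for c in (258,268,292,300):
        g=im[100:230,c].astype(int); w=(g.min(1)>185).nonzero()[0]
        out.append((int(w.min())+100,int(w.max())+100) if len(w) else None)
    g=im[100:230,278].astype(int); d=((g[:,0]-g[:,2])<-15).nonzero()[0]
    return out, (int(d.min())+100 if len(d) else None)
E
python3 - <<'E'
from h import *
o=robot.get_obs(); print(o["time"],o["tool_pos"],o["width"],o["wrist_force"])
im=robot.snapshot("side"); np.save("c.npy",im); print(edges(im))
p=o["tool_pos"];R=Ro.from_euler("xyz",o["ee_rot"])
print("pred tip row",proj([p+R.apply([0,o["width"]/2+.0125,-.025])],"side"))
for t in (106.5,95,90,88,86,84,80): print(t,proj([lid(Q,np.radians(t),.12,0,0)],"side")[0].round(1),lid(Q,np.radians(t),.151,0).round(4))
E
```

```text
9.3333 [0.47982416 0.12674007 0.16557843] 0.04283574739438744 [ 0.04144374 -0.31208246 -0.62415981]
([(145, 172), (145, 172), (145, 172), (145, 171)], 142)
pred tip row [[278.79609563 141.68729606]]
106.5 [279.2 139.7] [0.4816 0.1291 0.2064]
95 [279.4 143.7] [0.4847 0.0996 0.2127]
90 [279.5 146. ] [0.4861 0.0865 0.2135]
88 [279.6 146.9] [0.4867 0.0813 0.2135]
86 [279.6 147.9] [0.4872 0.0761 0.2133]
84 [279.6 149. ] [0.4878 0.0708 0.213 ]
80 [279.7 151.2] [0.4889 0.0604 0.2117]
```

```bash
python3 - <<'E'
from h import *
rows([tcp(106,0,-11,15),tcp(97,0,-11,15),tcp(97,0,-5,15)])
E
```

```text
[0.02, 0.102, -0.012, -0.002, -0.001, 0.0]
[0.02, 0.333, -0.064, -0.002, -0.001, 0.0]
[0.02, 0.273, -0.064, -0.002, -0.001, 0.0]
```

servo_tool(
  plan=[
    [0,0,0,0,0,0,30],
    [0,0.02,0,0,0,0,30],
    [0,0.05,0,0,0,0,30],
    [0,0.08,-0.01,0,0,0,30],
    [0,0.11,-0.02,0,0,0,30],
    [0,0.15,-0.03,0,0,0,30],
    [0,0.19,-0.04,0,0,0,30],
    [0,0.23,-0.05,0,0,0,30],
    [0,0.27,-0.06,0,0,0,30],
    [0,0.3,-0.06,0,0,0,30],
    [0,0.33,-0.06,0,0,0,30],
    [0,0.33,-0.06,0,0,0,30],
  ],
)

```text
time: 10.38
tool_pos: [0.483, 0.0934, 0.1708]
ee_rot: [-3.139, 0.0, 0.106]
wrist_force: [0.7, -0.3, 0.3]
width: 0.0299
finger_force: 0.1
```

```bash
python3 - <<'E'
from h import *
o=robot.get_obs(); print(o["time"],o["tool_pos"],o["width"],o["wrist_force"])
im=robot.snapshot("side"); np.save("d.npy",im); print(edges(im))
for t in (106.5,103,100,97,95,90): print(t,proj([lid(Q,np.radians(t),.115,0,0)],"side")[0].round(1))
rows([tcp(97,0,-11,15),tcp(97,0,-5,15),tcp(90,0,-5,15),tcp(86,0,-5,15)])
E
```

```text
10.3833 [0.48297421 0.09338365 0.17079906] 0.0299331371538943 [ 0.69231237 -0.30956014  0.33864826]
([(148, 173), (148, 172), (148, 171), (149, 171)], 147)
106.5 [279.2 141.3]
103 [279.3 142.3]
100 [279.3 143.3]
97 [279.4 144.4]
95 [279.4 145.2]
90 [279.5 147.3]
[0.024, 0.001, -0.012, -0.002, 0.0, 0.0]
[0.024, -0.059, -0.012, -0.002, 0.0, 0.0]
[0.024, 0.125, -0.028, -0.002, 0.0, 0.0]
[0.024, 0.23, -0.026, -0.002, 0.0, 0.0]
```

servo_tool(
  plan=[
    [0,-0.03,0,0,0,0,24],
    [0,-0.06,0,0,0,0,18],
    [0,-0.06,0,0,0,0,18],
    [0,-0.06,0,0,0,0,18],
    [0,-0.03,0,0,0,0,18],
    [0,0,0,0,0,0,18],
    [0,0.04,-0.02,0,0,0,18],
    [0,0.07,-0.02,0,0,0,18],
    [0,0.1,-0.02,0,0,0,18],
    [0,0.12,-0.03,0,0,0,18],
    [0,0.12,-0.03,0,0,0,18],
  ],
)

```text
time: 11.35
tool_pos: [0.4843, 0.0815, 0.174]
ee_rot: [-3.139, -0.0, 0.106]
wrist_force: [-0.1, -0.3, -0.5]
width: 0.0178
finger_force: 0.0
```

```bash
python3 - <<'E'
from h import *
o=robot.get_obs(); print(o["time"],o["tool_pos"],o["width"],o["wrist_force"],o["finger_force"])
im=robot.snapshot("side"); np.save("d.npy",im); print(edges(im))
for t in (97,95,92,90,88,86,84,82,80): print(t,proj([lid(Q,np.radians(t),.115,0,0)],"side")[0].round(1))
rows([tcp(90,0,-5,15),tcp(86,0,-5,15)]+[tcp(t,(90-t)*.556,5,15) for t in (86,84,82,80,78,76,74,72,70,68,66)])
E
```

```text
11.35 [0.48433963 0.08146699 0.17400101] 0.017768663508976816 [-0.10402111 -0.34052871 -0.47144224] 0.0
([(151, 172), (151, 172), (153, 173), None], 147)
97 [279.4 144.4]
95 [279.4 145.2]
92 [279.5 146.4]
90 [279.5 147.3]
88 [279.5 148.2]
86 [279.6 149.2]
84 [279.6 150.2]
82 [279.6 151.2]
80 [279.7 152.3]
[0.023, 0.004, 0.005, -0.002, -0.0, -0.0]
[0.023, 0.11, 0.006, -0.002, -0.0, -0.0]
[0.023, -0.006, 0.004, 0.023, -0.0, -0.0]
[0.023, 0.039, 0.006, 0.035, -0.0, -0.0]
[0.023, 0.084, 0.01, 0.047, -0.0, -0.0]
[0.023, 0.128, 0.015, 0.06, -0.0, -0.0]
[0.023, 0.173, 0.022, 0.072, -0.0, -0.0]
[0.023, 0.217, 0.031, 0.085, -0.0, -0.0]
[0.023, 0.26, 0.041, 0.097, -0.0, -0.0]
[0.023, 0.304, 0.054, 0.109, -0.0, -0.0]
[0.023, 0.346, 0.067, 0.122, -0.0, -0.0]
[0.023, 0.389, 0.082, 0.134, -0.0, -0.0]
[0.023, 0.43, 0.099, 0.146, -0.0, -0.0]
```

servo_tool(
  plan=[
    [0,0.02,0,0.01,0,0,18],
    [0,0.045,0.003,0.02,0,0,18],
    [0,0.065,0.006,0.035,0,0,18],
    [0,0.084,0.01,0.047,0,0,18],
    [0,0.084,0.01,0.047,0,0,18],
    [0,0.084,0.01,0.047,0,0,18],
    [0,0.1,0.012,0.052,0,0,18],
    [0,0.115,0.014,0.056,0,0,18],
    [0,0.128,0.015,0.06,0,0,18],
    [0,0.15,0.018,0.066,0,0,18],
    [0,0.173,0.022,0.072,0,0,18],
    [0,0.173,0.022,0.072,0,0,18],
  ],
)

```text
time: 12.4
tool_pos: [0.4861, 0.0641, 0.1713]
ee_rot: [-3.025, 0.0, 0.106]
wrist_force: [-0.1, 0.7, 0.3]
width: 0.0181
finger_force: 0.1
```

```bash
cat > n.py <<'E'
from h import *
import sys
o=robot.get_obs(); print(round(o["time"],2),o["tool_pos"].round(4),o["width"].round(4),o["wrist_force"].round(1),o["finger_force"],o["joint_positions"].round(2))
im=robot.snapshot("side"); np.save("e.npy",im); print(edges(im))
T=[float(x) for x in sys.argv[1].split(",")]; ins=float(sys.argv[2])
for t in T: print(t,"panel row+3.6",round(proj([lid(Q,np.radians(t),.115,0,0)],"side")[0][1]+3.6,1))
rows([tcp(t,(90-t)*.556,5,ins) for t in T])
E
python3 n.py 82,80,78,76,74,72,70,68,66,64,62,60,58,56,54 15
```

```text
Traceback (most recent call last):
  File "n.py", line 3, in <module>
    o=robot.get_obs(); print(round(o["time"],2),o["tool_pos"].round(4),o["width"].round(4),o["wrist_force"].round(1),o["finger_force"],o["joint_positions"].round(2))
                                                                       ^^^^^^^^^^^^^^^^
AttributeError: 'float' object has no attribute 'round'
```

```bash
sed -i 's/o\["width"\].round(4)/o["width"]/' n.py; python3 n.py 82,80,78,76,74,72,70,68,66,64,62,60,58,56,54 15
```

```text
12.4 [0.4861 0.0641 0.1713] 0.018079845107337875 [-0.1  0.7  0.3] 0.07656475994735956 [-0.07 -0.04  1.53  0.11  1.67  1.4 ]
([(157, 157), (157, 157), None, None], 153)
82.0 panel row+3.6 154.8
80.0 panel row+3.6 155.9
78.0 panel row+3.6 157.0
76.0 panel row+3.6 158.2
74.0 panel row+3.6 159.4
72.0 panel row+3.6 160.6
70.0 panel row+3.6 161.8
68.0 panel row+3.6 163.1
66.0 panel row+3.6 164.3
64.0 panel row+3.6 165.6
62.0 panel row+3.6 167.0
60.0 panel row+3.6 168.3
58.0 panel row+3.6 169.7
56.0 panel row+3.6 171.1
54.0 panel row+3.6 172.5
[0.024, -0.092, -0.005, -0.025, 0.0, -0.0]
[0.024, -0.047, -0.004, -0.012, 0.0, -0.0]
[0.024, -0.002, -0.002, 0.0, 0.0, -0.0]
[0.024, 0.043, 0.001, 0.012, 0.0, -0.0]
[0.024, 0.087, 0.007, 0.025, 0.0, -0.0]
[0.024, 0.132, 0.014, 0.037, 0.0, -0.0]
[0.024, 0.176, 0.023, 0.05, 0.0, -0.0]
[0.024, 0.219, 0.033, 0.062, 0.0, -0.0]
[0.024, 0.263, 0.045, 0.074, 0.0, -0.0]
[0.024, 0.306, 0.059, 0.087, 0.0, -0.0]
[0.024, 0.348, 0.074, 0.099, 0.0, -0.0]
[0.024, 0.389, 0.091, 0.111, 0.0, -0.0]
[0.024, 0.43, 0.109, 0.124, 0.0, -0.0]
[0.024, 0.471, 0.129, 0.136, 0.0, -0.0]
[0.024, 0.51, 0.15, 0.148, 0.0, -0.0]
```

servo_tool(
  plan=[
    [0,0.02,0,0.006,0,0,18],
    [0.01,0.05,0.002,0.014,0,0,18],
    [0.01,0.087,0.007,0.025,0,0,18],
    [0.02,0.132,0.014,0.037,0,0,18],
    [0.02,0.176,0.023,0.05,0,0,18],
    [0.024,0.219,0.033,0.062,0,0,18],
    [0.024,0.263,0.045,0.074,0,0,18],
    [0.024,0.306,0.059,0.087,0,0,18],
    [0.024,0.348,0.074,0.099,0,0,18],
    [0.024,0.389,0.091,0.111,0,0,18],
    [0.024,0.415,0.102,0.118,0,0,18],
    [0.024,0.43,0.109,0.124,0,0,18],
  ],
)

```text
time: 13.45
tool_pos: [0.4928, 0.0233, 0.1553]
ee_rot: [-2.829, 0.001, 0.106]
wrist_force: [-0.0, 0.1, -0.7]
width: 0.0181
finger_force: 0.2
```

```bash
sed -i 's/^rows.*$/def W(t): return float(np.clip(18+(58-t)*.5,18,30))\nprint([W(t) for t in T])\nrows([tcp(t,(90-t)*.556,W(t)\/2-4,ins) for t in T])/' n.py; python3 n.py 60,58,56,54,52,50,48,46,44,42,40,38,36,34 15
```

```text
13.45 [0.4928 0.0233 0.1553] 0.01809987012902454 [-0.   0.1 -0.7] 0.155348377302289 [-0.29  0.02  1.54  0.29  1.7   1.2 ]
([(169, 169), None, None, (101, 168)], 200)
60.0 panel row+3.6 168.3
58.0 panel row+3.6 169.7
56.0 panel row+3.6 171.1
54.0 panel row+3.6 172.5
52.0 panel row+3.6 173.9
50.0 panel row+3.6 175.3
48.0 panel row+3.6 176.7
46.0 panel row+3.6 178.1
44.0 panel row+3.6 179.5
42.0 panel row+3.6 181.0
40.0 panel row+3.6 182.4
38.0 panel row+3.6 183.8
36.0 panel row+3.6 185.2
34.0 panel row+3.6 186.6
[18.0, 18.0, 19.0, 20.0, 21.0, 22.0, 23.0, 24.0, 25.0, 26.0, 27.0, 28.0, 29.0, 30.0]
[0.002, -0.049, -0.014, -0.013, 0.001, -0.001]
[0.002, -0.005, -0.004, -0.001, 0.001, -0.001]
[0.002, 0.033, 0.007, 0.011, 0.001, -0.001]
[0.002, 0.071, 0.02, 0.024, 0.001, -0.001]
[0.002, 0.109, 0.035, 0.036, 0.001, -0.001]
[0.002, 0.146, 0.051, 0.048, 0.001, -0.001]
[0.002, 0.182, 0.068, 0.061, 0.001, -0.001]
[0.002, 0.217, 0.086, 0.073, 0.001, -0.001]
[0.002, 0.252, 0.106, 0.086, 0.001, -0.001]
[0.002, 0.287, 0.128, 0.098, 0.001, -0.001]
[0.002, 0.32, 0.15, 0.11, 0.001, -0.001]
[0.002, 0.352, 0.174, 0.123, 0.0, -0.001]
[0.002, 0.384, 0.199, 0.135, 0.0, -0.001]
[0.002, 0.415, 0.225, 0.147, 0.0, -0.001]
```

servo_tool(
  plan=[
    [0,0.015,0.001,0.005,0,0,18.5],
    [0,0.033,0.007,0.011,0,0,19],
    [0,0.071,0.02,0.024,0,0,20],
    [0,0.109,0.035,0.036,0,0,21],
    [0,0.146,0.051,0.048,0,0,22],
    [0,0.182,0.068,0.061,0,0,23],
    [0,0.217,0.086,0.073,0,0,24],
    [0,0.252,0.106,0.086,0,0,25],
    [0,0.287,0.128,0.098,0,0,26],
    [0,0.32,0.15,0.11,0,0,27],
    [0,0.34,0.165,0.118,0,0,27.6],
    [0,0.352,0.174,0.123,0,0,28],
  ],
)

```text
time: 14.5
tool_pos: [0.4957, -0.0046, 0.1277]
ee_rot: [-2.636, 0.001, 0.106]
wrist_force: [0.2, -0.4, 0.2]
width: 0.0282
finger_force: 0.3
```

```bash
python3 n.py 38,36,34,32,30,28,26,24,22,20,18,16 15; python3 - <<'E'
from h import *
a=robot.snapshot("side")[:,:,::-1][130:240,200:330]
p=robot.get_obs();R=Ro.from_euler("xyz",p["ee_rot"])
c=cv2.resize(a,None,fx=3,fy=3,interpolation=cv2.INTER_CUBIC)
b=robot.snapshot("top")[:,:,::-1][110:220,200:330]
d=cv2.resize(b,None,fx=3,fy=3,interpolation=cv2.INTER_CUBIC)
def mk(img,cam,x,y):
    for t,col in((40,(0,255,255)),(38,(0,255,0)),(35,(0,0,255))):
        for yy in(-.04,.04):
            q=((proj([lid(Q,np.radians(t),.155,yy)],cam)[0]-[x,y]+.5)*3).astype(int); cv2.circle(img,q.tolist(),2,col,-1)
mk(c,"side",200,130); mk(d,"top",200,110)
cv2.imwrite("pics/m8.png",np.hstack([c,d]))
E
```

```text
14.5 [ 0.4957 -0.0046  0.1277] 0.02819812751711456 [ 0.2 -0.4  0.2] 0.27066992595791817 [-0.45  0.12  1.54  0.43  1.74  1.04]
([(175, 204), None, None, (100, 174)], 100)
38.0 panel row+3.6 183.8
36.0 panel row+3.6 185.2
34.0 panel row+3.6 186.6
32.0 panel row+3.6 188.0
30.0 panel row+3.6 189.4
28.0 panel row+3.6 190.7
26.0 panel row+3.6 192.1
24.0 panel row+3.6 193.4
22.0 panel row+3.6 194.7
20.0 panel row+3.6 196.0
18.0 panel row+3.6 197.3
16.0 panel row+3.6 198.5
[28.0, 29.0, 30.0, 30.0, 30.0, 30.0, 30.0, 30.0, 30.0, 30.0, 30.0, 30.0]
[0.002, 0.001, -0.003, -0.001, 0.001, -0.001]
[0.002, 0.037, 0.016, 0.012, 0.001, -0.001]
[0.002, 0.072, 0.036, 0.024, 0.001, -0.001]
[0.002, 0.112, 0.057, 0.037, 0.001, -0.001]
[0.002, 0.15, 0.08, 0.049, 0.001, -0.001]
[0.002, 0.188, 0.104, 0.061, 0.001, -0.001]
[0.002, 0.225, 0.13, 0.074, 0.001, -0.001]
[0.002, 0.26, 0.157, 0.086, 0.001, -0.001]
[0.002, 0.295, 0.185, 0.098, 0.001, -0.001]
[0.002, 0.329, 0.215, 0.111, 0.001, -0.001]
[0.002, 0.362, 0.246, 0.123, 0.001, -0.001]
[0.003, 0.393, 0.278, 0.135, 0.001, -0.001]
```

View pics/m8.png

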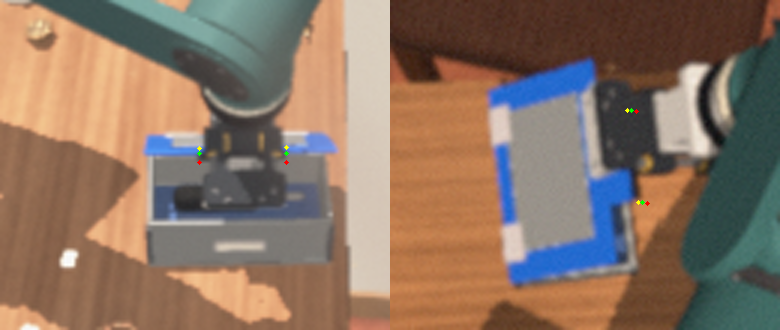

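servo_tool(
  plan=[
    [0,0.018,0.006,0.005,0,0,28.5],
    [0,0.037,0.016,0.012,0,0,29],
    [0,0.072,0.036,0.024,0,0,30],
    [0,0.112,0.057,0.037,0,0,30],
    [0,0.15,0.08,0.049,0,0,30],
    [0,0.188,0.104,0.061,0,0,30],
    [0,0.225,0.13,0.074,0,0,30],
    [0,0.26,0.157,0.086,0,0,30],
    [0,0.295,0.185,0.098,0,0,30],
    [0,0.329,0.215,0.111,0,0,30],
    [0,0.35,0.235,0.118,0,0,30],
    [0,0.362,0.246,0.123,0,0,30],
  ],
)

```text
time: 15.65
tool_pos: [0.4978, -0.0241, 0.0885]
ee_rot: [-2.443, 0.001, 0.106]
wrist_force: [-0.5, -0.9, 0.4]
width: 0.0303
finger_force: 0.3
```

```bash
python3 n.py 18,16,14,12,10,8,6,4,2,1,0,-1,-2,-3 15
```

```text
15.65 [ 0.4978 -0.0241  0.0885] 0.030273962342132043 [-0.5 -0.9  0.4] 0.3093078453093767 [-0.56  0.27  1.53  0.54  1.78  0.9 ]
([(100, 186), (100, 104), (100, 103), (100, 105)], 146)
18.0 panel row+3.6 197.3
16.0 panel row+3.6 198.5
14.0 panel row+3.6 199.7
12.0 panel row+3.6 200.9
10.0 panel row+3.6 202.0
8.0 panel row+3.6 203.1
6.0 panel row+3.6 204.2
4.0 panel row+3.6 205.2
2.0 panel row+3.6 206.2
1.0 panel row+3.6 206.7
0.0 panel row+3.6 207.2
-1.0 panel row+3.6 207.7
-2.0 panel row+3.6 208.1
-3.0 panel row+3.6 208.6
[30.0, 30.0, 30.0, 30.0, 30.0, 30.0, 30.0, 30.0, 30.0, 30.0, 30.0, 30.0, 30.0, 30.0]
[0.003, 0.0, -0.003, -0.0, 0.001, -0.001]
[0.003, 0.037, 0.023, 0.012, 0.001, -0.001]
[0.003, 0.073, 0.05, 0.024, 0.001, -0.001]
[0.003, 0.109, 0.078, 0.037, 0.001, -0.001]
[0.003, 0.143, 0.108, 0.049, 0.001, -0.001]
[0.003, 0.176, 0.139, 0.062, 0.001, -0.001]
[0.003, 0.207, 0.171, 0.074, 0.001, -0.001]
[0.003, 0.238, 0.204, 0.086, 0.001, -0.001]
[0.003, 0.267, 0.239, 0.099, 0.001, -0.001]
[0.003, 0.282, 0.257, 0.105, 0.001, -0.001]
[0.003, 0.295, 0.274, 0.111, 0.001, -0.001]
[0.003, 0.309, 0.293, 0.117, 0.001, -0.001]
[0.003, 0.322, 0.311, 0.123, 0.001, -0.001]
[0.003, 0.335, 0.33, 0.129, 0.001, -0.001]
```

servo_tool(
  plan=[
    [0,0.018,0.011,0.006,0,0,30],
    [0,0.037,0.023,0.012,0,0,30],
    [0,0.055,0.036,0.018,0,0,30],
    [0,0.073,0.05,0.024,0,0,30],
    [0,0.091,0.064,0.03,0,0,30],
    [0,0.109,0.078,0.037,0,0,30],
    [0,0.126,0.093,0.043,0,0,30],
    [0,0.143,0.108,0.049,0,0,30],
    [0,0.16,0.123,0.055,0,0,30],
    [0,0.176,0.139,0.062,0,0,30],
    [0,0.192,0.155,0.068,0,0,30],
    [0,0.207,0.171,0.074,0,0,30],
  ],
)

```text
time: 16.7
tool_pos: [0.4984, -0.0287, 0.0627]
ee_rot: [-2.327, 0.0, 0.107]
wrist_force: [-0.6, -0.5, -1.0]
width: 0.0299
finger_force: 0.3
```

```bash
python3 n.py 6,5,4,3,2,1,0,-1,-2,-3,-4 15
```

```text
16.7 [ 0.4984 -0.0287  0.0627] 0.029918602041616223 [-0.6 -0.5 -1. ] 0.294824056327343 [-0.61  0.37  1.53  0.6   1.81  0.83]
([(175, 183), (101, 199), (101, 197), (103, 189)], 174)
6.0 panel row+3.6 204.2
5.0 panel row+3.6 204.7
4.0 panel row+3.6 205.2
3.0 panel row+3.6 205.7
2.0 panel row+3.6 206.2
1.0 panel row+3.6 206.7
0.0 panel row+3.6 207.2
-1.0 panel row+3.6 207.7
-2.0 panel row+3.6 208.1
-3.0 panel row+3.6 208.6
-4.0 panel row+3.6 209.0
[30.0, 30.0, 30.0, 30.0, 30.0, 30.0, 30.0, 30.0, 30.0, 30.0, 30.0]
[0.002, 0.002, -0.001, -0.0, 0.0, -0.001]
[0.002, 0.019, 0.013, 0.006, 0.0, -0.001]
[0.002, 0.036, 0.028, 0.012, 0.0, -0.001]
[0.002, 0.053, 0.044, 0.019, 0.0, -0.001]
[0.002, 0.069, 0.059, 0.025, 0.0, -0.001]
[0.002, 0.085, 0.075, 0.031, 0.0, -0.001]
[0.002, 0.101, 0.092, 0.037, 0.0, -0.001]
[0.002, 0.117, 0.108, 0.043, 0.0, -0.001]
[0.002, 0.132, 0.125, 0.049, 0.0, -0.001]
[0.002, 0.147, 0.142, 0.056, 0.0, -0.001]
[0.002, 0.162, 0.159, 0.062, 0.0, -0.001]
```

servo_tool(
  plan=[
    [0,0.01,0.006,0.003,0,0,30],
    [0,0.019,0.013,0.006,0,0,30],
    [0,0.028,0.02,0.009,0,0,30],
    [0,0.036,0.028,0.012,0,0,30],
    [0,0.044,0.036,0.016,0,0,30],
    [0,0.053,0.044,0.019,0,0,30],
    [0,0.061,0.051,0.022,0,0,30],
    [0,0.069,0.059,0.025,0,0,30],
    [0,0.077,0.067,0.028,0,0,30],
    [0,0.085,0.075,0.031,0,0,30],
  ],
)

```text
time: 17.58
tool_pos: [0.4985, -0.029, 0.0516]
ee_rot: [-2.279, -0.0, 0.107]
wrist_force: [0.4, 0.1, -1.3]
width: 0.0299
finger_force: 0.3
```

```bash
python3 n.py 1,0,-1,-2,-3,-4 15 | grep -v panel; python3 - <<'E'
from h import *
im=robot.snapshot("top")[:,:,::-1][110:220,190:330]; c=cv2.resize(im,None,fx=5,fy=5,interpolation=cv2.INTER_CUBIC)
for t,col in((0,(0,255,0)),(4,(0,0,255))):
    for r,yy in((.155,-.04),(.155,.04),(.124,.091),(.124,-.091)):
        q=((proj([lid(Q,np.radians(t),r,yy)],"top")[0]-[190,110]+.5)*5).astype(int); cv2.circle(c,q.tolist(),2,col,-1)
cv2.imwrite("pics/m9.png",c)
E
```

```text
17.58 [ 0.4985 -0.029   0.0516] 0.029913925191313286 [ 0.4  0.1 -1.3] 0.31071050092577934 [-0.62  0.41  1.53  0.62  1.81  0.8 ]
([(100, 184), (100, 207), (103, 195), (100, 198)], 176)
[30.0, 30.0, 30.0, 30.0, 30.0, 30.0]
[0.0, 0.005, 0.003, 0.0, 0.0, -0.0]
[0.0, 0.022, 0.019, 0.007, 0.0, -0.0]
[0.0, 0.038, 0.035, 0.013, 0.0, -0.0]
[0.0, 0.054, 0.051, 0.019, 0.0, -0.0]
[0.0, 0.07, 0.067, 0.025, 0.0, -0.0]
[0.0, 0.085, 0.084, 0.031, 0.0, -0.0]
```

servo_tool(
  plan=[
    [0,0.004,0.003,0,0,0,30],
    [0,0.008,0.006,0,0,0,30],
    [0,0.011,0.01,0,0,0,30],
    [0,0.015,0.013,0,0,0,30],
    [0,0.019,0.016,0,0,0,30],
    [0,0.023,0.019,0,0,0,30],
    [0,0.027,0.022,0,0,0,30],
    [0,0.031,0.026,0,0,0,30],
  ],
)

```text
time: 18.35
tool_pos: [0.4985, -0.0291, 0.0476]
ee_rot: [-2.279, -0.0, 0.107]
wrist_force: [-0.3, 0.1, 1.5]
width: 0.0304
finger_force: 0.0
```

servo_tool(
  plan=[
    [0,0.004,0.003,0,0,0,30],
    [0,0.008,0.006,0,0,0,30],
    [0,0.011,0.01,0,0,0,30],
    [0,0.015,0.013,0,0,0,30],
    [0,0.015,0.013,0,0,0,30],
  ],
)

```text
time: 18.77
tool_pos: [0.4984, -0.0291, 0.0455]
ee_rot: [-2.279, 0.0, 0.107]
wrist_force: [-0.1, -0.5, -0.9]
width: 0.03
finger_force: 0.0
```

servo_tool(
  plan=[
    [0,0,0,0,0,0,36],
    [0,0,0,0,0,0,40],
    [0,0,0,0,0,0,40],
    [0,0,-0.05,0,0,0,40],
    [0,0,-0.1,0,0,0,40],
    [0,0,-0.2,0,0,0,40],
    [0,0,-0.35,0,0,0,40],
    [0,0,-0.5,0,0,0,40],
    [0,0,-0.7,0,0,0,40],
    [0,0,-0.9,0,0,0,40],
    [0,0,-1,0,0,0,40],
    [0,0,-1,0,0,0,40],
  ],
)

```text
time: 19.77
tool_pos: [0.5078, -0.1072, 0.1124]
ee_rot: [-2.283, -0.003, 0.105]
wrist_force: [-0.3, 0.2, 0.0]
width: 0.04
finger_force: 0.0
```

servo_tool(
  plan=[
    [0,0,-0.2,0,0,0,40],
    [0,0,-0.45,0,0,0,40],
    [0,0,-0.7,0,0,0,40],
    [0,0,-0.9,0,0,0,40],
    [0,0,-0.9,0,0,0,40],
    [0,0,-0.9,0,0,0,40],
  ],
)

```text
time: 20.27
tool_pos: [0.514, -0.1726, 0.1689]
ee_rot: [-2.28, -0.0, 0.106]
wrist_force: [-0.1, 0.5, -0.0]
width: 0.0402
finger_force: 0.0
```

```bash
python3 - <<'E'
from h import *
o=robot.get_obs(); print(o["time"],o["tool_pos"],o["wrist_force"],o["finger_force"])
a=robot.snapshot("top")[:,:,::-1]; b=robot.snapshot("side")[:,:,::-1]
def mk(im,cam,x,y):
    c=cv2.resize(im[y:y+140,x:x+130],None,fx=3,fy=3,interpolation=cv2.INTER_CUBIC)
    for r,yy in((.155,-.04),(.155,.04),(.124,.091),(.124,-.091)):
        q=((proj([lid(Q,0,r,yy,.006)],cam)[0]-[x,y]+.5)*3).astype(int); cv2.circle(c,q.tolist(),2,(0,255,0),-1)
    return c
cv2.imwrite("pics/end.png",np.hstack([mk(a,"top",200,100),mk(b,"side",200,120)]))
E
```

```text
20.2667 [ 0.51399663 -0.17261594  0.16889255] [-0.1340997   0.49834348 -0.03860236] 0.0
```

View pics/end.png

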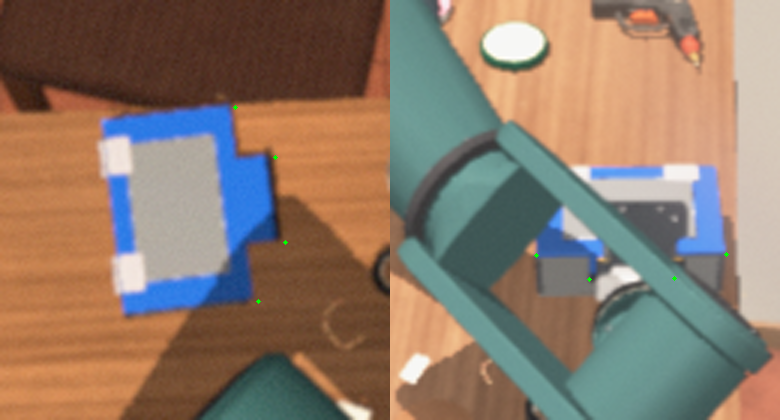

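The picture shows the lid lying flat on the case, with its corners within about 2 px of the predicted shut position. The hand is well clear of it.

```bash
python3 -c "
from bench import robot
print(robot.close_job())"
```

```text
the job is handed in; nothing more can be done
None
```

The lid was tipped past upright, caught on the finger, lowered until the finger force fell to zero, and left shut with the hand drawn clear; I handed the job in at about 20 s of the 42 s.

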